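# Make up a ward order in the colour-bin tote

### The arm

A 6-joint arm with a two-finger parallel gripper is mounted at the origin on the work surface. World frame = base frame: x ahead of the robot, y to its left, z up, the work surface at z = 0. Lengths are in m, angles in rad, forces in N, time in s.
With the tool pointing down it reaches from about 0.35 to 0.975 m from the base axis. Payload 4.9 kg.
Tool frame: the origin (TCP) lies on the front face of the gripper's body, between the roots of the fingers; the fingertips stand ctrl.tip_extent ahead of it and the grasp point (between the pads) lies 54 mm ahead of it (ctrl.tip_extent is the distance from the TCP to the fingertips, in m); z points along the fingers, y is the line along which they close (so a half turn about z gives the same grasp; the last joint's range is limited). The gripper opens to 85 mm and grips with 20 to 120 N. Pads are 22 mm wide; open, the fingers measure 114 mm over their backs; the gripper's body (76 mm by 85 mm) begins 54 mm behind the grasp point. The pads swing forward as they close: fully open they stand 13 mm farther back than shut.
Start: joints at [1.169, 0.053, 1.613, -0, 1.476, -0.119], TCP at [0.174, 0.6, 0.304] pointing down, gripper open.
Joint ranges: [-3.01, 3.01], [-1.01, 2.22], [0.06, 2.58], [-1.02, 4.17], [0.09, 2.62], [-3.14, 3.14]. Speed limits (rad/s): [2.57, 2.57, 3.14, 3.14, 3.14, 3.14].

### API

Orientations are given as a rotation vector (axis times angle).
In Python, from station import ctrl gives the robot as it stands.
- The arm moves only by the tool apply_moves, never from a script. Its argument "rows" is one flat list of numbers, 6 for each row, row after row: the shift along the tool's x, y, z normalised to -1 to 1, where 1 is 0.6 m, then the turn, a rotation vector about the tool's x, y, z normalised to -1 to 1, where 1 is 90 degrees. A call has 1 to 20 rows; each row is the pose to reach, as a shift and turn from the pose commanded when the call began, along the tool's axes at that moment; what a row does not reach only later rows make up. A row lasts 1/10 s, in which the tool goes at most 50 mm and 8.59 degrees, less where a joint would pass 70% of its speed; a pose out of reach is approached as far as the arm can. A call with a number of a shift or a turn outside -1 to 1 is refused whole. A call with a gripper value outside its range is refused whole. "grip" is the opening, from 0 (shut) to 1 (fully open), set as the call begins (left out, the last holds). The fingers move at their own pace and stop on an object; "grip_force" is the grip in N (left out, the last holds). Time passes only in rows, so rows that repeat a pose let the fingers close. It gives the time, the measured TCP pose, the force, the opening and the grip force at its end, in the units of the state.
- ctrl.get_obs(): the state, without advancing time (a new reading comes with each control period).
- ctrl.get_image(name): name is "scene" or "top"; returns (picture, depth): 480x640x3 uint8, blue, green, red; 480x640 float32, m along the optical axis (not along the pixel's ray), 0 where there is no reading.
- ctrl.camera_model(name): a dict with "mtx" (3x3 intrinsics, pixels), "R" (3x3) and "t" (3): a world point X has camera coordinates R X + t. Camera axes: x right, y down, z forward; pixel columns grow to the right and rows downward; lengths in m; the calibration is good to about 2 mm. A picture is of the moment at which its call begins. camera_model takes no time and is no camera call.
- ctrl.finish_job(): hands the job in; it is judged then, once.
The state is a dict: "t": time; "q": joint angles; "dq": joint speeds; "effort": joint torques, N m; "tool_pos": TCP position; "tool_rot": TCP orientation; "contact_force": force on the tool from outside, world axes, zero at the start; "wrist_torque": the same for the moment, N m; "opening": finger opening in m; "grip_force": force on a finger pad.
Only numpy, scipy, OpenCV 4.12 (cv2) and the standard library are available. Lean on these libraries where they do the work, as an engineer would, in place of code of your own. Each camera call takes 0.05 s, during which the arm holds its last target. There are 200 camera calls.

### The job

Make up the ward order: stand the red-capped amber bottle, the green-lidded white jar, the blue-banded carton and the yellow-capped spray can upright on the floor of the bin of their own colour in the dark tote, and let go of them. Leave the black-capped bottle and the black-lidded jar, which are not on the order, standing where they are without knocking or shifting them.

Things in the scene. Friction and masses are not known exactly. Their poses are not given: they have to be found in the camera images.
- amber_bottle: amber glass medicine bottle with a RED screw cap and a plain paper label, about 0.16 kg. Round body 48 mm in diameter up to 68 mm, sloping shoulder to 80 mm, cap 32 mm in diameter from 80 to 98 mm. Origin: centre of its underside, z up. Loose, upright on the bench (z = 0), 85 mm or more centre to centre from other stock. Low fixed things (up to 18 mm high) lie between: keep fingertips above 22 mm.
- pill_jar: white plastic pill jar with a GREEN lid, 50 mm in diameter all the way up, 88 mm high (lid from 66 mm), about 0.11 kg. Origin: centre of its underside, z up. Loose, upright on the bench (z = 0), 85 mm or more centre to centre from other stock. Low fixed things (up to 18 mm high) lie between: keep fingertips above 22 mm.
- carton: white medicine carton with a BLUE band and BLUE top, standing on end, 60 mm (its x) x 36 mm (its y) x 92 mm high, about 0.09 kg; grip it high (about 70 mm up) across its y. Origin: centre of its underside, z up. Loose, upright on the bench (z = 0), 85 mm or more centre to centre from other stock. Low fixed things (up to 18 mm high) lie between: keep fingertips above 22 mm.
- spray_can: aluminium spray can with a YELLOW cap, 40 mm in diameter, 94 mm high (cap, 38 mm in diameter, from 72 mm), about 0.10 kg. Origin: centre of its underside, z up. Loose, upright on the bench (z = 0), 85 mm or more centre to centre from other stock. Low fixed things (up to 18 mm high) lie between: keep fingertips above 22 mm.
- amber_twin: look-alike: the same amber bottle as the red-capped one, same sizes, but with a BLACK cap. Does not belong to the order. Origin: centre of its underside, z up. Loose, standing among the stock.
- jar_twin: look-alike: the same white jar as the green-lidded one, same sizes, but with a BLACK lid. Does not belong to the order. Origin: centre of its underside, z up. Loose, standing among the stock.
- red_bin: red open square bin, fixed in a dark tote with the three other colour bins, two by two at 100 mm pitch, in any order. Outside 86 x 86 x 28 mm high, walls and floor 3 mm, inside 80 x 80 mm; rim 32 mm and inner floor 7 mm above the bench. Origin: centre of its underside (4 mm above the bench, 3 mm below the inner floor); x, y along its sides, z up.
- green_bin: green open square bin, fixed in a dark tote with the three other colour bins, two by two at 100 mm pitch, in any order. Outside 86 x 86 x 28 mm high, walls and floor 3 mm, inside 80 x 80 mm; rim 32 mm and inner floor 7 mm above the bench. Origin: centre of its underside (4 mm above the bench, 3 mm below the inner floor); x, y along its sides, z up.
- blue_bin: blue open square bin, fixed in a dark tote with the three other colour bins, two by two at 100 mm pitch, in any order. Outside 86 x 86 x 28 mm high, walls and floor 3 mm, inside 80 x 80 mm; rim 32 mm and inner floor 7 mm above the bench. Origin: centre of its underside (4 mm above the bench, 3 mm below the inner floor); x, y along its sides, z up.
- yellow_bin: yellow open square bin, fixed in a dark tote with the three other colour bins, two by two at 100 mm pitch, in any order. Outside 86 x 86 x 28 mm high, walls and floor 3 mm, inside 80 x 80 mm; rim 32 mm and inner floor 7 mm above the bench. Origin: centre of its underside (4 mm above the bench, 3 mm below the inner floor); x, y along its sides, z up.

How it is judged:
By the outcome, as a careful person would: the job done as asked, in the order asked, and still so for the second after the job is handed in, with the robot touching nothing.
It also fails if it takes over 109 s, if anything falls off the work surface, if the arm or the gripper's body presses on something with over 40 N, if the wrist force passes 120 N, or if a joint passes its speed limit or range.

## Working session

There is one attempt and no reset: what is moved stays moved. The work goes in short steps, Python scripts to look and compute and a tool call to move; the robot and the scene stay as the last step left them, time stands still between calls to the robot, and variables do not carry over. Pictures are saved under pics/ and viewed, at most 14 in all, crops included, and the job is handed in when it is done.

Besides the shell and the picture viewer there is one more tool, called after "Call:" as name(argument=value, ...) on one line, values as JSON. apply_moves: Moves the arm, as the interface text tells. Its arguments: {"type":"object","properties":{"rows":{"type":"array","items":{"type":"number"}},"grip":{"type":"number"},"grip_force":{"type":"number"}},"required":["rows"]}

```bash
mkdir -p pics; ls
python3 - <<'E'
from station import ctrl
import cv2,numpy as np
print(ctrl.get_obs(), ctrl.tip_extent)
for n in("scene","top"):
    im,d=ctrl.get_image(n); cv2.imwrite(f"pics/{n}0.png",im); np.savez(f"{n}0.npz",im=im,d=d)
    c=ctrl.camera_model(n); print(n,c, -c["R"].T@c["t"])
E
```

```text
pics
{'t': 0.0, 'q': array([ 1.16899784e+00,  5.33730500e-02,  1.61432328e+00,  1.07594526e-05,
        1.47597603e+00, -1.19015168e-01]), 'dq': array([-0.00058693,  0.00269912,  0.00041436, -0.00059497,  0.00054433,
       -0.00072331]), 'effort': array([-7.25726895e-04, -3.93687701e+01, -3.70174026e+01, -2.59393682e-04,
        7.00846067e-03, -2.11480915e-05]), 'tool_pos': array([0.17421135, 0.59973072, 0.30263532]), 'tool_rot': array([-0.44264091, -3.10970003,  0.00315179]), 'contact_force': array([ 0.39375521,  0.20150261, -0.35375025]), 'wrist_torque': array([-0.00457045, -0.01005582, -0.00589014]), 'grip_force': 0.0, 'opening': 0.08569555523367631} 0.0726
scene {'mtx': array([[445.94159611,   0.        , 321.86806701],
       [  0.        , 445.94159611, 238.25154302],
       [  0.        ,   0.        ,   1.        ]]), 'R': array([[-0.15477156,  0.98782875,  0.01549616],
       [ 0.76879611,  0.13027528, -0.62608377],
       [-0.62048232, -0.08498657, -0.77960181]]), 't': array([ 0.0622971 , -0.3895622 ,  1.34300162])} [1.14244448 0.10334857 0.80214255]
top {'mtx': array([[558.60273023,   0.        , 318.1269961 ],
       [  0.        , 558.60273023, 238.18275661],
       [  0.        ,   0.        ,   1.        ]]), 'R': array([[-0.02225857, -0.99975033, -0.00195569],
       [-0.98789291,  0.0222949 , -0.153527  ],
       [ 0.15353227, -0.00148528, -0.98814252]]), 't': array([0.02373623, 0.51129496, 1.02642043])} [0.34804433 0.01385556 1.09279367]
```

View pics/scene0.png

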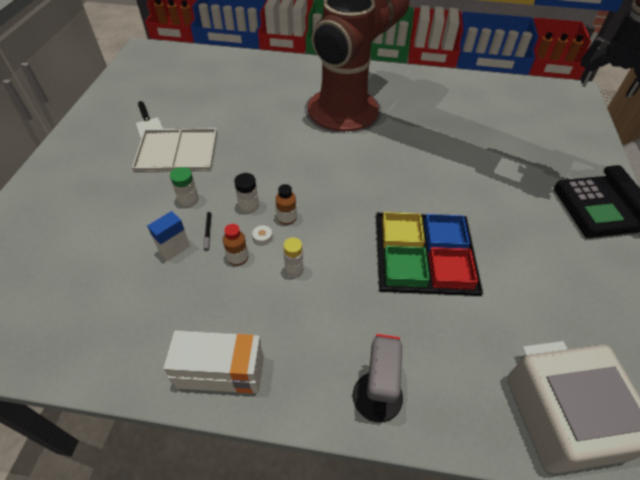

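View pics/top0.png

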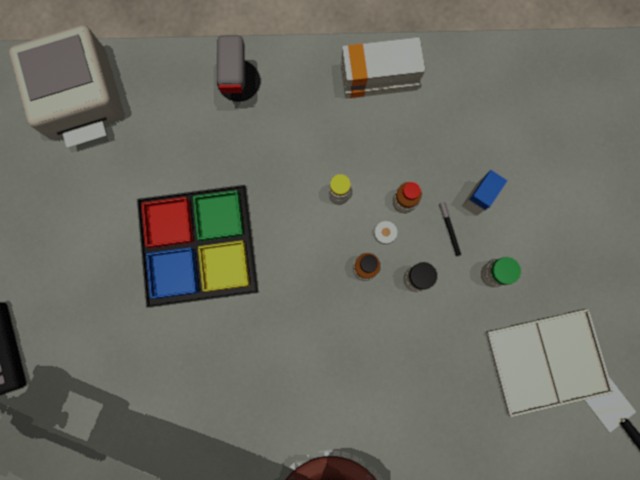

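The pictures agree. In the top view the caps are yellow (340,184), red (411,190), blue (489,188), green (506,270), black bottle (369,263) and black jar (423,276). The bins are red (168,222), green (218,215), blue (172,273) and yellow (223,265).

```bash
cat > h.py <<'E'
import cv2,numpy as np
from station import ctrl
def ray(n,px,z):
    c=ctrl.camera_model(n); C=-c["R"].T@c["t"]
    d=c["R"].T@np.linalg.inv(c["mtx"])@np.array([px[0],px[1],1.]); return (C+d*(z-C[2])/d[2])[:2]
COL=dict(red=((0,140,90),(5,255,255)),green=((50,120,50),(80,255,255)),blue=((105,140,50),(125,255,255)),yellow=((22,130,100),(34,255,255)))
def mask(im,c):
    return cv2.inRange(cv2.cvtColor(im,cv2.COLOR_BGR2HSV),*COL[c])
def blobs(m,amin=60):
    cs,_=cv2.findContours(m,cv2.RETR_EXTERNAL,cv2.CHAIN_APPROX_NONE)
    return [c for c in cs if cv2.contourArea(c)>amin]
E
cat > m.py <<'E'
from h import *
H=dict(red=.098,green=.088,blue=.092,yellow=.094)
for n in("top","scene"):
    im=np.load(n+"0.npz")["im"]
    for c in COL:
        for b in blobs(mask(im,c)):
            r=cv2.minAreaRect(b); a=cv2.contourArea(b)
            x,y=r[0]
            if n=="top" and not(130<x<530 and 150<y<310): continue
            if n=="scene" and not(130<x<490 and 150<y<300): continue
            z=.032 if a>1000 else H[c]
            P=np.array([ray(n,p,z) for p in cv2.boxPoints(r)])
            e=P[1]-P[0];f=P[2]-P[1]
            print(n,c,a,np.round(r[0]),"xyz",np.round(P.mean(0),4),z,"sides",np.round([np.hypot(*e),np.hypot(*f)],3),"ang",np.round(np.degrees([np.arctan2(e[1],e[0]),np.arctan2(f[1],f[0])]),1))
im=np.load("top0.npz")["im"]
m=cv2.inRange(im,(0,0,0),(45,45,45))
for b in blobs(m):
    r=cv2.minAreaRect(b)
    x,y=r[0]
    if 130<x<530 and 150<y<310: print("dark",np.round(r[0]),np.round(r[1]),[np.round(ray("top",r[0],z),4) for z in(.098,.088)])
E
python3 m.py
```

```text
top red 1918.0 [165. 221.] xyz [0.5527 0.3066] 0.032 sides [0.09  0.088] ang [ -83.5 -171.8]
top red 210.0 [412. 190.] xyz [ 0.5878 -0.1601] 0.098 sides [0.031 0.03 ] ang [ -46.2 -137.9]
top green 531.0 [506. 270.] xyz [ 0.4376 -0.325 ] 0.088 sides [0.047 0.045] ang [-91.3 175.6]
top green 1973.5 [217. 215.] xyz [0.5635 0.2066] 0.032 sides [0.09  0.089] ang [ -84.  -173.1]
top blue 2098.0 [171. 273.] xyz [0.453  0.2941] 0.032 sides [0.093 0.089] ang [ -84.1 -172.3]
top blue 668.5 [488. 190.] xyz [ 0.5871 -0.3017] 0.092 sides [0.069 0.037] ang [ -36.8 -127.6]
top yellow 1994.0 [222. 265.] xyz [0.4646 0.1961] 0.032 sides [0.089 0.088] ang [ -84.1 -173.1]
top yellow 284.5 [340. 184.] xyz [ 0.6031 -0.0291] 0.094 sides [0.035 0.034] ang [-91.3 178.2]
scene red 1042.0 [454. 266.] xyz [0.5547 0.3077] 0.032 sides [0.101 0.088] ang [99.6 -3.4]
scene red 131.5 [232. 230.] xyz [ 0.5912 -0.1583] 0.098 sides [0.029 0.032] ang [99.7 15.5]
scene green 1535.5 [407. 266.] xyz [0.572  0.2088] 0.032 sides [0.097 0.105] ang [99.6  0.3]
scene green 278.0 [181. 176.] xyz [ 0.4481 -0.3216] 0.088 sides [0.046 0.057] ang [99.9 19.3]
scene blue 1231.0 [447. 231.] xyz [0.4585 0.2944] 0.032 sides [0.104 0.102] ang [105.5   0.5]
scene blue 590.5 [166. 227.] xyz [ 0.6004 -0.2979] 0.092 sides [0.064 0.061] ang [145.9  43.2]
scene yellow 226.5 [292. 247.] xyz [ 0.6105 -0.0284] 0.094 sides [0.035 0.046] ang [99.6 10.6]
scene yellow 1186.0 [403. 230.] xyz [0.4723 0.1962] 0.032 sides [0.094 0.098] ang [99.7  0.8]
dark [422. 276.] [25. 27.] [array([ 0.4308, -0.1718]), array([ 0.4317, -0.1736])]
dark [368. 264.] [15. 16.] [array([ 0.4548, -0.0758]), array([ 0.4558, -0.0767])]
dark [452. 236.] [39.  5.] [array([ 0.5011, -0.229 ]), array([ 0.5027, -0.2314])]
dark [196. 246.] [108. 112.] [array([0.4938, 0.2326]), array([0.4952, 0.2348])]
```

```bash
cat > d.py <<'E'
from h import *
def tops(fn="top0.npz",n="top"):
    f=np.load(fn);im,d=f["im"],f["d"];c=ctrl.camera_model(n)
    v,u=np.mgrid[0:480,0:640]
    p=np.stack([u,v,np.ones_like(u)],-1)@np.linalg.inv(c["mtx"]).T*d[...,None]
    return im,(p-c["t"])@c["R"]
if __name__=="__main__":
    im,W=tops()
    for k,(u,v),h in [("red",(411,190),.098),("yellow",(340,184),.094),("green",(506,270),.088),("blue",(489,188),.092),("btwin",(369,263),.098),("jtwin",(423,276),.088)]:
        s=np.s_[v-28:v+28,u-28:u+28]; P=W[s]; m=(abs(P[...,2]-h)<.006).astype(np.uint8)
        Q=P[m>0]; z=np.median(Q[:,2])
        r=cv2.minAreaRect((Q[:,:2]*1000).astype(np.float32)); mm=Q[:,:2]
        print(k,len(Q),np.round(z,4),np.round(mm.mean(0),4),np.round(r,1) if 0 else r, np.round(np.ptp(mm,0),3))
    P=W[150:310,320:530]; m=(P[...,2]>.006)&(P[...,2]<.03)
    print("floor z",np.median(W[320:340,300:400,2]), "tote rim z", np.percentile(W[200:290,150:245,2],[5,50,97]))
E
python3 d.py
```

```text
red 233 0.097 [ 0.5875 -0.1607] ((588.064453125, -160.72540283203125), (30.859506607055664, 29.992765426635742), 30.768310546875) [0.031 0.031]
yellow 317 0.0931 [ 0.6028 -0.0308] ((602.8554077148438, -30.999664306640625), (35.147220611572266, 36.24005889892578), 89.11860656738281) [0.036 0.035]
green 601 0.0872 [ 0.4376 -0.3269] ((437.7063903808594, -327.4247741699219), (48.68959426879883, 48.73561477661133), 89.0862808227539) [0.049 0.049]
blue 653 0.0913 [ 0.5892 -0.3061] ((589.8551025390625, -306.7262268066406), (36.61214828491211, 62.65896224975586), 53.514896392822266) [0.068 0.063]
btwin 243 0.0968 [ 0.4548 -0.0775] ((455.1673889160156, -77.13191986083984), (30.243911743164062, 30.545005798339844), 43.38039779663086) [0.031 0.031]
jtwin 596 0.0871 [ 0.432  -0.1763] ((432.1936950683594, -176.49462890625), (48.5103874206543, 48.74199676513672), 14.5230073928833) [0.049 0.049]
floor z -0.0009615024530807912 tote rim z [0.00171972 0.00628878 0.03167956]
```

```bash
cat > go.py <<'E'
import sys; from h import *
from scipy.spatial.transform import Rotation as R
# usage: go.py x y z theta(deg, closing axis): shift/turn in move units from measured pose
def to(x,y,z,th):
    o=ctrl.get_obs(); r=R.from_rotvec(o["tool_rot"]); t=np.radians(th)
    T=R.from_matrix(np.array([[-np.sin(t),np.cos(t),0],[np.cos(t),np.sin(t),0],[0,0,-1]]))
    s=r.inv().apply(np.array([x,y,z])-o["tool_pos"])/.6
    return np.round(s,4),np.round((r.inv()*T).as_rotvec()/(np.pi/2),4)
if __name__=="__main__": print(*to(*map(float,sys.argv[1:])))
E
python3 go.py .588 -.161 .25 90
```

```text
[-1.0161 -1.025   0.0897] [-0.0012 -0.0003 -0.18  ]
```

Call:
apply_moves(rows=[-0.81,-0.82,0,0,0,-0.18,-0.81,-0.82,0,0,0,-0.18,-0.81,-0.82,0,0,0,-0.18,-0.81,-0.82,0,0,0,-0.18,-0.81,-0.82,0,0,0,-0.18,-0.81,-0.82,0,0,0,-0.18,-0.81,-0.82,0,0,0,-0.18,-0.81,-0.82,0,0,0,-0.18,-0.81,-0.82,0,0,0,-0.18,-0.81,-0.82,0,0,0,-0.18,-0.81,-0.82,0,0,0,-0.18,-0.81,-0.82,0,0,0,-0.18,-0.81,-0.82,0,0,0,-0.18,-0.81,-0.82,0,0,0,-0.18,-0.81,-0.82,0,0,0,-0.18,-0.81,-0.82,0,0,0,-0.18,-0.81,-0.82,0,0,0,-0.18], grip=1, grip_force=40)

```text
t: 1.8
tool_pos: [0.5033, -0.0072, 0.3035]
tool_rot: [0.001, -3.141, -0.001]
contact_force: [-0.9, -0.1, -0.3]
opening: 0.0855
grip_force: 0.0
```

```bash
python3 go.py .588 -.161 .25 90
```

```text
[-0.141  -0.2565  0.0889] [ 0.0003 -0.0005  0.0005]
```

Call:
apply_moves(rows=[-0.07,-0.13,0,0,0,0,-0.141,-0.2565,0,0,0,0,-0.141,-0.2565,0.04,0,0,0,-0.141,-0.2565,0.08,0,0,0,-0.141,-0.2565,0.12,0,0,0,-0.141,-0.2565,0.16,0,0,0,-0.141,-0.2565,0.2,0,0,0,-0.141,-0.2565,0.24,0,0,0,-0.141,-0.2565,0.27,0,0,0,-0.141,-0.2565,0.3,0,0,0,-0.141,-0.2565,0.315,0,0,0,-0.141,-0.2565,0.325,0,0,0,-0.141,-0.2565,0.325,0,0,0,-0.141,-0.2565,0.325,0,0,0])

```text
t: 3.2
tool_pos: [0.5889, -0.1617, 0.1099]
tool_rot: [-0.001, 3.14, -0.001]
contact_force: [0.5, -0.4, -0.1]
opening: 0.0854
grip_force: 0.0
```

Call:
apply_moves(rows=[0,0,0,0,0,0,0,0,0,0,0,0,0,0,0,0,0,0,0,0,0,0,0,0,0,0,0,0,0,0,0,0,0,0,0,0,0,0,0,0,0,0,0,0,0,0,0,0], grip=0)

```text
t: 4.0
tool_pos: [0.5889, -0.162, 0.1098]
tool_rot: [0.0, 3.14, -0.001]
contact_force: [-0.5, 1.2, 5.9]
opening: 0.047
grip_force: 42.0
```

Call:
apply_moves(rows=[0,0,-0.02,0,0,0,0,0,-0.06,0,0,0,0,0,-0.11,0,0,0,0,0,-0.17,0,0,0,0,0,-0.23,0,0,0,0,0.02,-0.27,0,0,0,0.005,0.06,-0.28,0,0,0,0.01,0.12,-0.28,0,0,0,0.015,0.18,-0.28,0,0,0,0.02,0.25,-0.28,0,0,0,0.025,0.32,-0.28,0,0,0,0.03,0.39,-0.28,0,0,0,0.035,0.46,-0.28,0,0,0,0.04,0.53,-0.28,0,0,0,0.045,0.6,-0.28,0,0,0,0.05,0.66,-0.28,0,0,0,0.055,0.72,-0.28,0,0,0,0.059,0.76,-0.28,0,0,0,0.059,0.7825,-0.28,0,0,0,0.059,0.7825,-0.28,0,0,0])

```text
t: 6.0
tool_pos: [0.5526, 0.3086, 0.2764]
tool_rot: [0.003, -3.141, 0.001]
contact_force: [0.0, 0.1, -1.9]
opening: 0.0466
grip_force: 41.6
```

```bash
python3 go.py .5535 .3075 .120 90
python3 - <<'E'
from h import *
im,d=ctrl.get_image("scene"); cv2.imwrite("pics/s1.png",im[100:400,100:600])
E
```

```text
[-0.0017 -0.0017  0.2607] [-0.0004 -0.0005  0.0012]
```

View pics/s1.png

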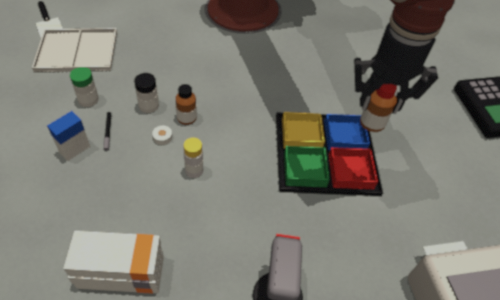

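The red-capped bottle hangs upright in the gripper at crop (380,105), above the red bin. Everything else is where it was.

Call:
apply_moves(rows=[0,0,0.03,0,0,0,0,0,0.07,0,0,0,0,0,0.11,0,0,0,0,0,0.15,0,0,0,0,0,0.19,0,0,0,0,0,0.22,0,0,0,0,0,0.24,0,0,0,0,0,0.25,0,0,0,0,0,0.258,0,0,0,0,0,0.262,0,0,0,0,0,0.264,0,0,0,0,0,0.264,0,0,0,0,0,0.264,0,0,0])

```text
t: 7.35
tool_pos: [0.5533, 0.3079, 0.1192]
tool_rot: [-0.0, 3.141, 0.001]
contact_force: [-0.0, 0.9, -2.1]
opening: 0.0467
grip_force: 41.6
```

Call:
apply_moves(rows=[0,0,0,0,0,0,0,0,0,0,0,0,0,0,0,0,0,0,0,0,0,0,0,0,0,0,0,0,0,0,0,0,0,0,0,0,0,0,-0.02,0,0,0,0,0,-0.05,0,0,0,0,0,-0.1,0,0,0,0,0,-0.15,0,0,0,0,0,-0.2,0,0,0,0,0,-0.25,0,0,0,0,0,-0.25,0,0,0], grip=1)

```text
t: 8.65
tool_pos: [0.5554, 0.3087, 0.2772]
tool_rot: [-0.0, 3.13, 0.008]
contact_force: [0.5, 0.2, 1.1]
opening: 0.0853
grip_force: 0.0
```

```bash
python3 go.py .438 -.327 .26 90
```

```text
[ 0.196  -1.0597  0.0211] [0.0031 0.0076 0.    ]
```

Call:
apply_moves(rows=[0.1,-0.5,0,0,0,0,0.1,-0.5,0,0,0,0,0.1,-0.5,0,0,0,0,0.1,-0.5,0,0,0,0,0.1,-0.5,0,0,0,0,0.1,-0.5,0,0,0,0,0.19,-0.95,0,0,0,0,0.19,-0.95,0,0,0,0,0.19,-0.95,0,0,0,0,0.19,-0.95,0,0,0,0,0.19,-0.95,0,0,0,0,0.19,-0.95,0,0,0,0,0.19,-0.95,0,0,0,0,0.19,-0.95,0,0,0,0,0.19,-0.95,0,0,0,0,0.19,-0.95,0,0,0,0])

```text
t: 10.25
tool_pos: [0.4393, -0.2611, 0.2686]
tool_rot: [-0.003, 3.141, 0.0]
contact_force: [-0.5, 0.1, -0.3]
opening: 0.0856
grip_force: 0.0
```

```bash
python3 go.py .438 -.327 .111 90
python3 - <<'E'
from h import *
im,d=ctrl.get_image("top"); cv2.imwrite("pics/t1.png",im[130:330])
E
```

```text
[ 0.0024 -0.1098  0.2626] [0.0001 0.0001 0.0012]
```

View pics/t1.png

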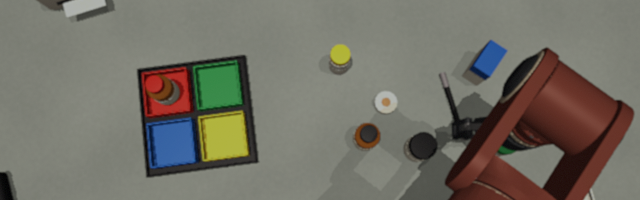

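The bottle stands in the red bin at (165,90). The rest is undisturbed, and the gripper is arriving over the green jar.

Call:
apply_moves(rows=[0.002,-0.06,0,0,0,0,0.002,-0.11,0,0,0,0,0.002,-0.11,0,0,0,0,0.002,-0.11,0.04,0,0,0,0.002,-0.11,0.08,0,0,0,0.002,-0.11,0.12,0,0,0,0.002,-0.11,0.16,0,0,0,0.002,-0.11,0.2,0,0,0,0.002,-0.11,0.23,0,0,0,0.002,-0.11,0.25,0,0,0,0.002,-0.11,0.262,0,0,0,0.002,-0.11,0.262,0,0,0,0.002,-0.11,0.262,0,0,0])

```text
t: 11.6
tool_pos: [0.4383, -0.3285, 0.1122]
tool_rot: [-0.0, 3.141, -0.001]
contact_force: [-0.5, -0.4, 0.0]
opening: 0.0852
grip_force: 0.0
```

Call:
apply_moves(rows=[0,0,0,0,0,0,0,0,0,0,0,0,0,0,0,0,0,0,0,0,0,0,0,0,0,0,0,0,0,0,0,0,0,0,0,0,0,0,0,0,0,0,0,0,0,0,0,0], grip=0)

```text
t: 12.4
tool_pos: [0.4383, -0.3287, 0.1123]
tool_rot: [0.0, 3.14, -0.002]
contact_force: [-0.6, 0.6, 5.6]
opening: 0.0493
grip_force: 41.7
```

```bash
python3 go.py .5645 .2075 .28 90
```

```text
[-0.2106  0.8935 -0.2802] [-0.0006  0.0007 -0.0001]
```

Call:
apply_moves(rows=[0,0,-0.02,0,0,0,0,0,-0.06,0,0,0,0,0,-0.11,0,0,0,0,0,-0.17,0,0,0,0,0,-0.23,0,0,0,0,0.02,-0.27,0,0,0,-0.01,0.06,-0.28,0,0,0,-0.03,0.12,-0.28,0,0,0,-0.04,0.18,-0.28,0,0,0,-0.06,0.25,-0.28,0,0,0,-0.075,0.32,-0.28,0,0,0,-0.09,0.39,-0.28,0,0,0,-0.11,0.46,-0.28,0,0,0,-0.125,0.53,-0.28,0,0,0,-0.14,0.6,-0.28,0,0,0,-0.16,0.67,-0.28,0,0,0,-0.175,0.74,-0.28,0,0,0,-0.19,0.8,-0.28,0,0,0,-0.2,0.85,-0.28,0,0,0,-0.21,0.88,-0.28,0,0,0])

```text
t: 14.4
tool_pos: [0.5635, 0.2017, 0.279]
tool_rot: [0.003, -3.141, 0.0]
contact_force: [-0.5, -0.2, -0.5]
opening: 0.0494
grip_force: 41.6
```

```bash
python3 go.py .5645 .2065 .120 90
python3 - <<'E'
from h import *
im,d=ctrl.get_image("top"); cv2.imwrite("pics/t2.png",im[130:330])
E
```

```text
[-0.002   0.008   0.2651] [-0.0001 -0.0006  0.0012]
```

View pics/t2.png

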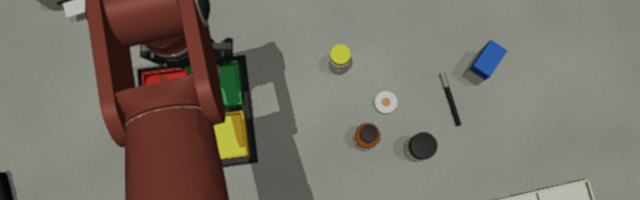

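The green jar has left its place (506,140) and the twins are still at (368,133) and (423,146). The gripper is over the green bin.

Call:
apply_moves(rows=[-0.002,0.008,0.02,0,0,0,-0.002,0.008,0.06,0,0,0,-0.002,0.008,0.1,0,0,0,-0.002,0.008,0.14,0,0,0,-0.002,0.008,0.18,0,0,0,-0.002,0.008,0.21,0,0,0,-0.002,0.008,0.235,0,0,0,-0.002,0.008,0.25,0,0,0,-0.002,0.008,0.26,0,0,0,-0.002,0.008,0.264,0,0,0,-0.002,0.008,0.266,0,0,0,-0.002,0.008,0.266,0,0,0,-0.002,0.008,0.266,0,0,0])

```text
t: 15.75
tool_pos: [0.5654, 0.2047, 0.1205]
tool_rot: [-0.0, 3.14, 0.0]
contact_force: [0.2, 0.2, -1.7]
opening: 0.0491
grip_force: 41.7
```

Call:
apply_moves(rows=[0,0,0,0,0,0,0,0,0,0,0,0,0,0,0,0,0,0,0,0,0,0,0,0,0,0,0,0,0,0,0,0,0,0,0,0,0,0,-0.02,0,0,0,0,0,-0.05,0,0,0,0,0,-0.1,0,0,0,0,0,-0.15,0,0,0,0,0,-0.2,0,0,0,0,0,-0.25,0,0,0,0,0,-0.25,0,0,0], grip=0.85)

```text
t: 17.05
tool_pos: [0.5673, 0.205, 0.277]
tool_rot: [0.0, 3.131, 0.004]
contact_force: [0.2, 0.7, 0.0]
opening: 0.0727
grip_force: 0.0
```

```bash
python3 go.py .5895 -.3065 .27 53.5
```

```text
[-0.0369 -0.8526  0.0099] [0.0038 0.0063 0.4055]
```

Call:
apply_moves(rows=[-0.01,-0.3,0,0,0,0.1,-0.01,-0.3,0,0,0,0.15,-0.02,-0.4,0,0,0,0.2,-0.02,-0.4,0,0,0,0.25,-0.035,-0.85,0,0,0,0.405,-0.035,-0.85,0,0,0,0.405,-0.035,-0.85,0,0,0,0.405,-0.035,-0.85,0,0,0,0.405,-0.035,-0.85,0,0,0,0.405,-0.035,-0.85,0,0,0,0.405,-0.035,-0.85,0,0,0,0.405,-0.035,-0.85,0,0,0,0.405,-0.035,-0.85,0,0,0,0.405,-0.035,-0.85,0,0,0,0.405,-0.035,-0.85,0,0,0,0.405], grip=1)

```text
t: 18.55
tool_pos: [0.5863, -0.3038, 0.2698]
tool_rot: [-0.979, -2.985, -0.0]
contact_force: [-0.1, -0.1, 0.9]
opening: 0.0853
grip_force: 0.0
```

```bash
python3 go.py .5895 -.3065 .124 53.5
```

```text
[-0.007  -0.0004  0.243 ] [ 0.0001 -0.      0.0019]
```

Call:
apply_moves(rows=[-0.007,0,0,0,0,0,-0.007,0,0.04,0,0,0,-0.007,0,0.08,0,0,0,-0.007,0,0.12,0,0,0,-0.007,0,0.16,0,0,0,-0.007,0,0.2,0,0,0,-0.007,0,0.225,0,0,0,-0.007,0,0.238,0,0,0,-0.007,0,0.243,0,0,0,-0.007,0,0.243,0,0,0,-0.007,0,0.243,0,0,0])

```text
t: 19.65
tool_pos: [0.5901, -0.3085, 0.1254]
tool_rot: [0.982, 2.982, -0.001]
contact_force: [-0.2, -0.1, -1.0]
opening: 0.086
grip_force: 0.0
```

Call:
apply_moves(rows=[0,0,0,0,0,0,0,0,0,0,0,0,0,0,0,0,0,0,0,0,0,0,0,0,0,0,0,0,0,0,0,0,0,0,0,0,0,0,0,0,0,0,0,0,0,0,0,0,0,0,0,0,0,0,0,0,0,0,0,0], grip=0, grip_force=30)

```text
t: 20.65
tool_pos: [0.5895, -0.3081, 0.1243]
tool_rot: [0.982, 2.984, -0.0]
contact_force: [-0.2, 1.3, 4.2]
opening: 0.0358
grip_force: 38.6
```

```bash
python3 go.py .4535 .295 .29 96.5
```

```text
[ 0.7794  0.6738 -0.2765] [-1.000e-04  3.000e-04 -4.772e-01]
```

Call:
apply_moves(rows=[0,0,-0.02,0,0,0,0,0,-0.06,0,0,0,0,0,-0.11,0,0,0,0,0,-0.17,0,0,0,0,0,-0.23,0,0,0,0.016,0.013,-0.27,0,0,-0.01,0.047,0.04,-0.28,0,0,-0.03,0.094,0.08,-0.28,0,0,-0.06,0.15,0.13,-0.28,0,0,-0.09,0.2,0.175,-0.28,0,0,-0.12,0.26,0.22,-0.28,0,0,-0.16,0.31,0.27,-0.28,0,0,-0.19,0.37,0.315,-0.28,0,0,-0.22,0.42,0.36,-0.28,0,0,-0.26,0.475,0.41,-0.28,0,0,-0.29,0.53,0.46,-0.28,0,0,-0.325,0.585,0.505,-0.28,0,0,-0.36,0.64,0.55,-0.28,0,0,-0.39,0.69,0.595,-0.28,0,0,-0.42,0.72,0.62,-0.28,0,0,-0.44])

```text
t: 22.65
tool_pos: [0.4616, 0.2502, 0.2919]
tool_rot: [0.092, -3.14, -0.001]
contact_force: [0.0, -0.6, -1.5]
opening: 0.0356
grip_force: 38.1
```

```bash
python3 go.py .4535 .295 .29 96.5
python3 - <<'E'
from h import *
im,d=ctrl.get_image("scene"); cv2.imwrite("pics/s3.png",im[100:400,100:600])
E
```

```text
[0.0092 0.0754 0.0032] [ 0.0003 -0.0003 -0.0348]
```

View pics/s3.png

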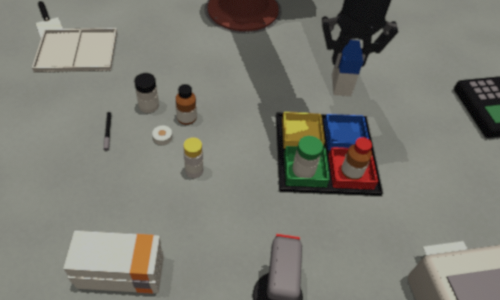

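The jar stands in the green bin (308,157) and the bottle in the red bin (358,160), both upright. The carton hangs upright near the blue bin.

Call:
apply_moves(rows=[0.005,0.04,0,0,0,-0.02,0.009,0.065,0,0,0,-0.035,0.009,0.074,0,0,0,-0.035,0.009,0.074,0.03,0,0,-0.035,0.009,0.074,0.07,0,0,-0.035,0.009,0.074,0.11,0,0,-0.035,0.009,0.074,0.15,0,0,-0.035,0.009,0.074,0.17,0,0,-0.035,0.009,0.074,0.17,0,0,-0.035])

```text
t: 23.6
tool_pos: [0.4542, 0.2909, 0.1877]
tool_rot: [0.171, -3.133, 0.003]
contact_force: [-0.3, -0.7, -0.4]
opening: 0.036
grip_force: 38.2
```

```bash
python3 go.py .4535 .295 .132 96.5
```

```text
[-0.      0.007   0.0927] [-0.0011 -0.0027 -0.0028]
```

Call:
apply_moves(rows=[0,0.006,0,0,0,0,0,0.006,0.03,0,0,0,0,0.006,0.055,0,0,0,0,0.006,0.075,0,0,0,0,0.006,0.085,0,0,0,0,0.006,0.091,0,0,0,0,0.006,0.093,0,0,0,0,0.006,0.093,0,0,0,0,0.006,0.093,0,0,0])

```text
t: 24.5
tool_pos: [0.4551, 0.2957, 0.1347]
tool_rot: [-0.173, 3.136, 0.001]
contact_force: [-0.0, -0.6, -1.5]
opening: 0.0358
grip_force: 38.2
```

Call:
apply_moves(rows=[0,0,0,0,0,0,0,0,0,0,0,0,0,0,0,0,0,0,0,0,0,0,0,0,0,0,0,0,0,0,0,0,0,0,0,0,0,0,-0.02,0,0,0,0,0,-0.05,0,0,0,0,0,-0.1,0,0,0,0,0,-0.15,0,0,0,0,0,-0.2,0,0,0,0,0,-0.25,0,0,0,0,0,-0.25,0,0,0], grip=0.8)

```text
t: 25.8
tool_pos: [0.4567, 0.2965, 0.291]
tool_rot: [-0.172, 3.127, 0.006]
contact_force: [-0.1, 0.2, 1.4]
opening: 0.0685
grip_force: 0.0
```

```bash
python3 go.py .603 -.031 .27 90
```

```text
[-0.1821 -0.5694  0.0349] [0.0026 0.0065 0.07  ]
```

Call:
apply_moves(rows=[-0.09,-0.28,0,0,0,0.03,-0.09,-0.28,0,0,0,0.03,-0.09,-0.28,0,0,0,0.03,-0.182,-0.57,0,0,0,0.07,-0.182,-0.57,0,0,0,0.07,-0.182,-0.57,0,0,0,0.07,-0.182,-0.57,0,0,0,0.07,-0.182,-0.57,0,0,0,0.07,-0.182,-0.57,0,0,0,0.07,-0.182,-0.57,0,0,0,0.07,-0.182,-0.57,0,0,0,0.07], grip=1)

```text
t: 26.9
tool_pos: [0.6002, -0.0309, 0.2839]
tool_rot: [0.003, -3.141, -0.001]
contact_force: [-1.2, 0.3, 0.1]
opening: 0.0857
grip_force: 0.0
```

```bash
python3 go.py .603 -.031 .111 90
python3 - <<'E'
from h import *
im,d=ctrl.get_image("scene"); cv2.imwrite("pics/s4.png",im[100:400,100:600])
E
```

```text
[-0.0048 -0.0004  0.2882] [ 0.0003 -0.0003  0.0013]
```

View pics/s4.png

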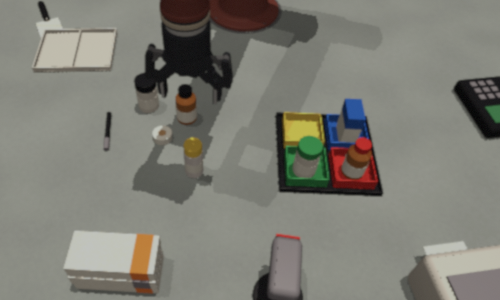

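The carton stands in the blue bin (350,122), and the twins are in place at (147,92) and (186,105). The gripper is over the yellow can.

Call:
apply_moves(rows=[-0.004,0,0.03,0,0,0,-0.004,0,0.07,0,0,0,-0.004,0,0.11,0,0,0,-0.004,0,0.15,0,0,0,-0.004,0,0.19,0,0,0,-0.004,0,0.23,0,0,0,-0.004,0,0.26,0,0,0,-0.004,0,0.28,0,0,0,-0.004,0,0.288,0,0,0,-0.004,0,0.288,0,0,0,-0.004,0,0.288,0,0,0])

```text
t: 28.05
tool_pos: [0.6038, -0.0323, 0.1125]
tool_rot: [-0.001, 3.14, -0.001]
contact_force: [-0.3, -0.1, 1.2]
opening: 0.085
grip_force: 0.0
```

Call:
apply_moves(rows=[0,0,0,0,0,0,0,0,0,0,0,0,0,0,0,0,0,0,0,0,0,0,0,0,0,0,0,0,0,0,0,0,0,0,0,0,0,0,0,0,0,0,0,0,0,0,0,0,0,0,0,0,0,0], grip=0)

```text
t: 28.95
tool_pos: [0.6036, -0.0323, 0.1119]
tool_rot: [0.0, 3.141, 0.0]
contact_force: [0.1, 1.6, 5.8]
opening: 0.0391
grip_force: 30.9
```

```bash
python3 go.py .465 .1965 .28 90
```

```text
[ 0.2307  0.3814 -0.2803] [ 0.0001  0.0006 -0.    ]
```

Call:
apply_moves(rows=[0,0,-0.02,0,0,0,0,0,-0.06,0,0,0,0,0,-0.11,0,0,0,0,0,-0.17,0,0,0,0,0,-0.23,0,0,0,0.01,0.02,-0.27,0,0,0,0.03,0.05,-0.28,0,0,0,0.06,0.1,-0.28,0,0,0,0.09,0.15,-0.28,0,0,0,0.12,0.2,-0.28,0,0,0,0.15,0.25,-0.28,0,0,0,0.18,0.3,-0.28,0,0,0,0.205,0.34,-0.28,0,0,0,0.223,0.37,-0.28,0,0,0,0.23,0.381,-0.28,0,0,0,0.23,0.381,-0.28,0,0,0,0.23,0.381,-0.28,0,0,0])

```text
t: 30.65
tool_pos: [0.4654, 0.1955, 0.2792]
tool_rot: [-0.001, -3.142, 0.001]
contact_force: [0.4, -0.0, -0.8]
opening: 0.0397
grip_force: 30.6
```

```bash
python3 go.py .465 .1965 .120 90
```

```text
[0.0007 0.0019 0.2653] [-0.0005 -0.     -0.0003]
```

Call:
apply_moves(rows=[0,0.002,0.03,0,0,0,0,0.002,0.07,0,0,0,0,0.002,0.11,0,0,0,0,0.002,0.15,0,0,0,0,0.002,0.19,0,0,0,0,0.002,0.22,0,0,0,0,0.002,0.24,0,0,0,0,0.002,0.255,0,0,0,0,0.002,0.263,0,0,0,0,0.002,0.266,0,0,0,0,0.002,0.266,0,0,0,0,0.002,0.266,0,0,0])

```text
t: 31.85
tool_pos: [0.4657, 0.1975, 0.1206]
tool_rot: [-0.0, 3.14, 0.001]
contact_force: [-0.3, -1.4, -1.0]
opening: 0.0397
grip_force: 30.6
```

Call:
apply_moves(rows=[0,0,0,0,0,0,0,0,0,0,0,0,0,0,0,0,0,0,0,0,0,0,0,0,0,0,0,0,0,0,0,0,0,0,0,0,0,0,-0.02,0,0,0,0,0,-0.05,0,0,0,0,0,-0.1,0,0,0,0,0,-0.15,0,0,0,0,0,-0.2,0,0,0,0,0,-0.25,0,0,0,0,0,-0.25,0,0,0], grip=0.8)

```text
t: 33.15
tool_pos: [0.4673, 0.1979, 0.2764]
tool_rot: [-0.0, 3.131, 0.004]
contact_force: [0.5, 0.1, 0.7]
opening: 0.0683
grip_force: 0.0
```

Call:
apply_moves(rows=[0,-0.28,-0.05,0,0,0,0,-0.28,-0.05,0,0,0,0,-0.28,-0.05,0,0,0,0,-0.28,-0.05,0,0,0,0,-0.28,-0.05,0,0,0,0,-0.28,-0.05,0,0,0])

```text
t: 33.75
tool_pos: [0.4649, 0.0294, 0.2995]
tool_rot: [-0.002, -3.141, -0.001]
contact_force: [-0.1, 0.4, -0.3]
opening: 0.0684
grip_force: 0.0
```

Run:
```python
from h import *
im,d=ctrl.get_image("scene"); cv2.imwrite("pics/s5.png",cv2.resize(im[150:320,200:500],None,fx=2.5,fy=2.5))
im,d=ctrl.get_image("top"); cv2.imwrite("pics/t5.png",im[130:330])
```

```text
(no output)
```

View pics/s5.png

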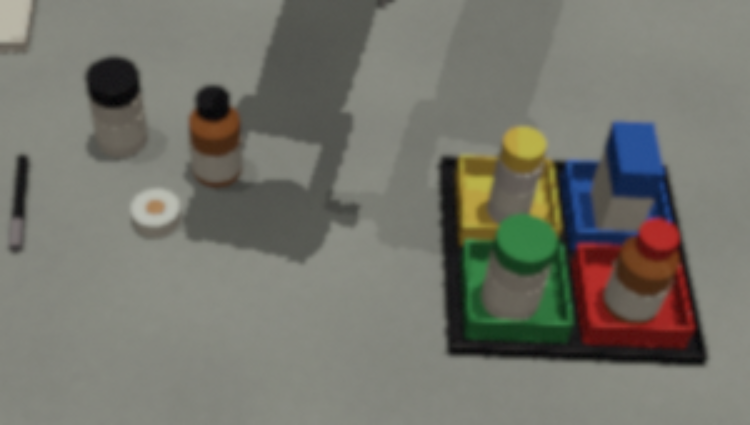

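View pics/t5.png

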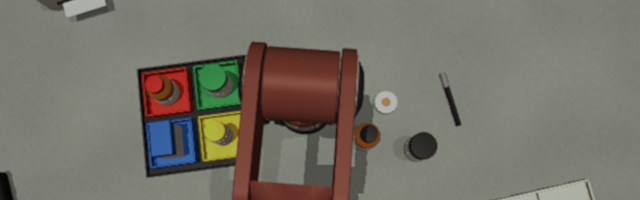

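All four items stand upright in their own bins, and both twins are where they were: (368,133) and (423,146) in the top crop. The robot is clear of everything.

```bash
python3 -c "
from station import ctrl
print(ctrl.finish_job())"
```

```text
the job is handed in; nothing more can be done
None
```

The ward order is made up and handed in at about 34 s: the bottle, jar, carton and spray can each stand upright in the bin of their own colour, and the black-capped bottle and black-lidded jar were not moved.

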